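# Clamp up a three-layer mallet head and hold it snug

### The job

Dry-clamp the little mallet head on the glue-up board: stand the dark core and the loose pale cheek on the bed next to the cheek already at the wooden stop, so that the dark layer is the middle one and all three centre pencil marks lie on the line of the bed. Then pump the orange trigger of the ratchet clamp, letting it spring right back between squeezes, until the cork pad has closed the layers up and presses them gently against the stop. Leave the bar and pad to the trigger, do not crush the layers or disturb the plane, gauge and pencil, and finish while still holding the trigger squeezed with the pad pressing.

Things in the scene. Friction and masses are not known exactly. Their poses are not given: they have to be found in the camera images.
- clamp_board: Fixed plywood glue-up board, 290 x 120 x 18 mm, a blue ratchet clamp on one end, a brown wooden stop on the other. Origin: centre of its underside; +x the way the pad is driven, towards the stop; z up. Bed: its top, z = 18 mm, with a pencilled line along y = 0, nothing beside it. Clamp: side plates up to z = 92, trigger pivot at x = -80, z = 85; the bar sticks out behind, to x = -210.
- stop_face (a point): Middle of the stop's face, at x = 110, z = 40 mm of clamp_board, same axes. The stop is 90 mm wide, its top at z = 62 (bolt heads to 69). Tight at the stop the layers' centres lie at x = 98, 74 and 50 mm of clamp_board.
- handle_back (a point): Middle of the rear (-x) face of the clamp's fixed black upright handle, at x = -117, z = 122 mm of clamp_board. The handle is 20 mm deep along x (-117 to -97), 26 mm wide, its top at z = 144.
- trigger_front (a point): Foremost (+x) point of the trigger's finger bar; when let go it lies at x = -58.5, z = 121 mm of clamp_board, 58.5 mm in front of handle_back, and moves 24 mm towards the handle when fully squeezed, at nearly the same height. Its axes turn with the trigger.
- trigger: Orange trigger in front of the handle: a lever on the pivot pin with a round finger bar across its top, 14 mm thick, 26 mm wide, centre at z = 121 mm. Push it there, not lower. Fingers may close over handle and bar from above (58 mm over both let go, 35 mm fully squeezed); only the trigger moves, so the gripper must sit off-centre or follow. Origin: on the pivot pin.
- trigger_angle (a joint): Trigger angle in rad: 0 let go (a spring brings it back), 0.62 fully squeezed towards the handle. Spring at the finger bar: about 2 N at first, 4 N at the end. It must spring back to below about 0.08 for the pawl to catch two new teeth.
- ratchet_bar: Toothed steel bar, 12 x 12 x 163 mm, centre at z = 40, the pad at its front; slides along clamp_board's x, about 2 N drag, a pawl keeps it (it springs back under load by up to a tooth, 8 mm). A full squeeze drives it 16 mm (two teeth), one of half the travel or more at least 8 mm; the first may differ by a few mm. 2 to 5 squeezes reach the pack. Not to be pushed by hand.
- pad: Orange pad with a cork face, 46 mm wide, 36 mm high (z = 22 to 58), on the front of the bar behind a short spring: it gives 2 N per mm, up to 12 mm. Origin: middle of its face, +x towards the stop. Its force on the layers is about the push on the trigger's finger bar (less 1 to 4 N). 8 to 20 N is good; above 40 N it crushes the layers.
- pad_face (a point): Middle of the pad's cork face, at z = 40 mm; at the start at about x = -17 to 8 mm of clamp_board (30 to 55 mm short of the tight pack's face at x = 38).
- seated_cheek: Pale wooden layer, already on the bed at the stop, up to 4 mm off its face. Like the others: loose, about 50 g, x 24 mm thick, y 60 mm long, z 45 mm high, origin at the centre of its underside, a pencil mark across its top at y = 0. A layer may stand either way round (half a turn about z).
- core: Dark wooden layer, same size (24 x 60 x 45 mm), standing on the bench left of the board.
- loose_cheek: The other pale wooden layer, same size (24 x 60 x 45 mm), standing on the bench left of the board.
- block_plane: Block plane, 170 x 52 x 58 mm, behind the board; leave alone. Origin under its centre, +x along its length.
- marking_gauge: Wooden marking gauge, 200 x 60 x 62 mm, right of the board; leave alone. Origin under its centre, +x along its stem.
- pencil: Red carpenter's pencil, 172 x 13 x 9 mm, at the front edge of the bench; leave alone. Origin under its centre, +x along its length.
Mind the look-alikes: they are no part of the job. Of the things that look like the core, the middle-sized one is meant.

How it is judged:
By the outcome, as a careful person would: the job done as asked, in the order asked, and still so for the second after the job is handed in, while the arm keeps its last pose, push and grip.
It also fails if it takes over 67 s, if anything falls off the work surface, if the arm or the gripper's body presses on something with over 40 N, if the wrist force passes 120 N, or if a joint passes its speed limit or range.

### The arm

A 6-joint arm with a two-finger parallel gripper is mounted at the origin on a cart in front of the work surface, level with it; the furniture and walls round the work are solid. World frame = base frame: x ahead of the robot, y to its left, z up, the work surface at z = 0. Lengths are in m, angles in rad, forces in N, time in s.
With the tool pointing down it reaches from about 0.35 to 0.875 m from the base axis. Payload 4.2 kg.
Tool frame: the origin (TCP) lies at the very end of the fingers, on their centre line; the grasp point (between the pads) lies 19 mm behind it; z points along the fingers, y is the line along which they close (so a half turn about z gives the same grasp; the last joint's range is limited). The gripper opens to 87 mm and grips with 3 to 60 N. Pads are 19 mm wide; open, the fingers measure 117 mm over their backs; the gripper's body (75 mm by 190 mm) begins 51 mm behind the grasp point.
Start: joints at [1.559, 0.385, 0.008, 0, -1.194, -0.259], TCP at [0.167, 0.602, 0.223] pointing down, gripper open.
Joint ranges: [-3.14, 3.14], [-1.21, 2.06], [-1.07, 1.41], [-3.16, 2.05], [-2.99, -0.16], [-3.1, 3.1]. Speed limits (rad/s): [2.79, 2.79, 3.14, 3.14, 3.14, 3.14].

### API

Orientations are given as a unit quaternion [x, y, z, w].
In Python, from rig import ctrl gives the robot as it stands.
- The arm moves only by the shell command python3 -m inch 'ROWS' [FORCE]. ROWS is JSON, a list of rows, each a list of 3 entries, a list of its own where there are three numbers: the shift along the tool's x, y, z in mm, then the turn, a rotation vector about the tool's x, y, z in degrees, then the finger opening in mm, from 0 to 87. In form: [[[dx, dy, dz], [wx, wy, wz], claw], ...]. A call has 1 to 10 rows; each row is the pose to reach, as a shift and turn from the pose commanded when the call began, along the tool's axes at that moment; what a row does not reach only later rows make up. A row lasts 1/10 s, in which the tool goes at most 50 mm and 8.59 degrees, less where a joint would pass 70% of its speed; a pose out of reach is approached as far as the arm can. A call with a gripper value outside its range is refused whole. The fingers move at their own pace and stop on an object; FORCE is the grip in N (left out, the last holds). Time passes only in rows, so rows that repeat a pose let the fingers close. It gives the time, the measured TCP pose, the force, the opening and the grip force at its end, in the units of the state.
- ctrl.get_obs(): the state, without advancing time (a new reading comes with each control period).
- ctrl.grab_frame(name): name is "scene" or "top"; returns the picture (384x512x3 uint8, red, green, blue); there is no depth.
- ctrl.camera_params(name): a dict with "fx", "fy", "cx", "cy" (pixels), "extrinsics" (4x4, takes a point from camera to world coordinates). Camera axes: x right, y down, z forward; pixel columns grow to the right and rows downward; lengths in m; the calibration is good to about 2 mm. A picture is of the moment at which its call begins. camera_params takes no time and is no camera call.
- ctrl.finish_job(): hands the job in; it is judged then, once.
The state is a dict: "clock": time; "joints": joint angles; "dq": joint speeds; "effort": joint torques, N m; "eef_pos": TCP position; "orientation": TCP orientation; "contact_force": force on the tool from outside, world axes, zero at the start; "torque": the same for the moment, N m; "opening": finger opening in m; "grip_force": force on a finger pad.
Only numpy, scipy, OpenCV 4.12 (cv2) and the standard library are available. Lean on these libraries where they do the work, as an engineer would, in place of code of your own. Each camera call takes 0.05 s, during which the arm holds its last target. There are 200 camera calls.

## Working session

There is one attempt and no reset: what is moved stays moved. The work goes in short steps, Python scripts to look and compute and a shell command to move; the robot and the scene stay as the last step left them, time stands still between calls to the robot, and variables do not carry over. Pictures are saved under pics/ and viewed, at most 10 in all, crops included, and the job is handed in when it is done.

```bash
ls; mkdir -p pics; python3 - <<'E'
from rig import ctrl
import cv2,numpy as np
o=ctrl.get_obs();print(o)
for n in("scene","top"):
    im=ctrl.grab_frame(n);np.save(f"pics/{n}0.npy",im);cv2.imwrite(f"pics/{n}0.png",cv2.resize(im[:,:,::-1],(800,600),interpolation=cv2.INTER_CUBIC))
    print(n,{k:np.round(v,4) for k,v in ctrl.camera_params(n).items()})
E
```

```text
pics
{'clock': 0.0, 'joints': array([ 1.55861543e+00,  3.85590253e-01,  6.64326064e-03, -5.06639826e-04,
       -1.19402612e+00, -2.58573986e-01]), 'dq': array([-0.00017304, -0.00072416,  0.00199846,  0.00012491,  0.0001475 ,
        0.00125417]), 'effort': array([ 1.34698035e-03, -3.90662885e+01,  1.87403530e+01,  4.21983227e+00,
        1.10002587e-02, -1.89510042e-04]), 'eef_pos': array([0.16699646, 0.6016511 , 0.22144497]), 'orientation': array([ 9.90837229e-01, -1.35056825e-01, -9.99181981e-05,  1.10907628e-03]), 'contact_force': array([ 0.4244446 , -0.1918349 ,  0.88180114]), 'torque': array([-0.03042587, -0.02558421,  0.04877851]), 'grip_force': 0.0, 'opening': 0.08725990283629609}
scene {'fx': np.float64(439.0899), 'fy': np.float64(439.0899), 'cx': np.float64(256.7546), 'cy': np.float64(188.3463), 'extrinsics': array([[ 0.8817, -0.3008,  0.3636,  0.0864],
       [-0.4713, -0.5219,  0.711 , -0.9486],
       [-0.0241, -0.7982, -0.6019,  0.8619],
       [ 0.    ,  0.    ,  0.    ,  1.    ]])}
top {'fx': np.float64(464.3879), 'fy': np.float64(464.3879), 'cx': np.float64(250.9577), 'cy': np.float64(199.875), 'extrinsics': array([[ 0.0237, -0.9917,  0.1263,  0.3235],
       [-0.9996, -0.0215,  0.0186, -0.0761],
       [-0.0157, -0.1267, -0.9918,  1.7232],
       [ 0.    ,  0.    ,  0.    ,  1.    ]])}
```

View pics/scene0.png

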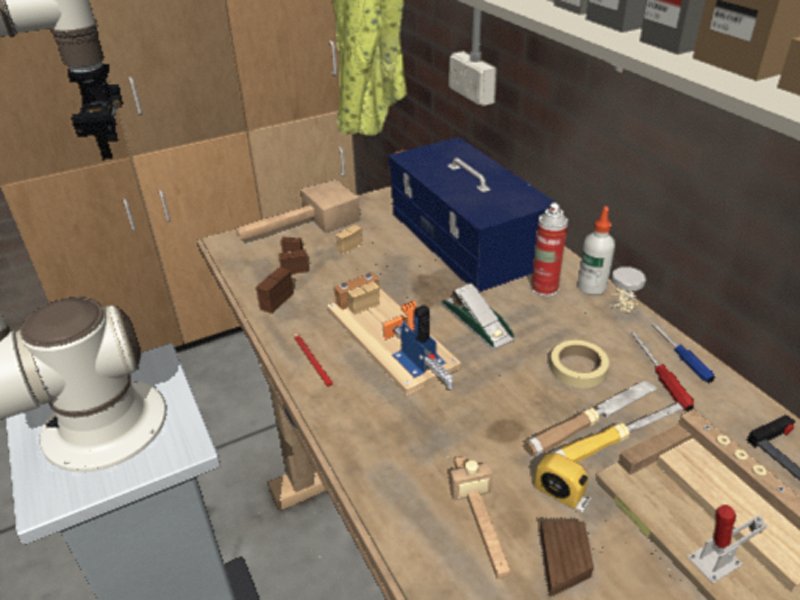

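View pics/top0.png

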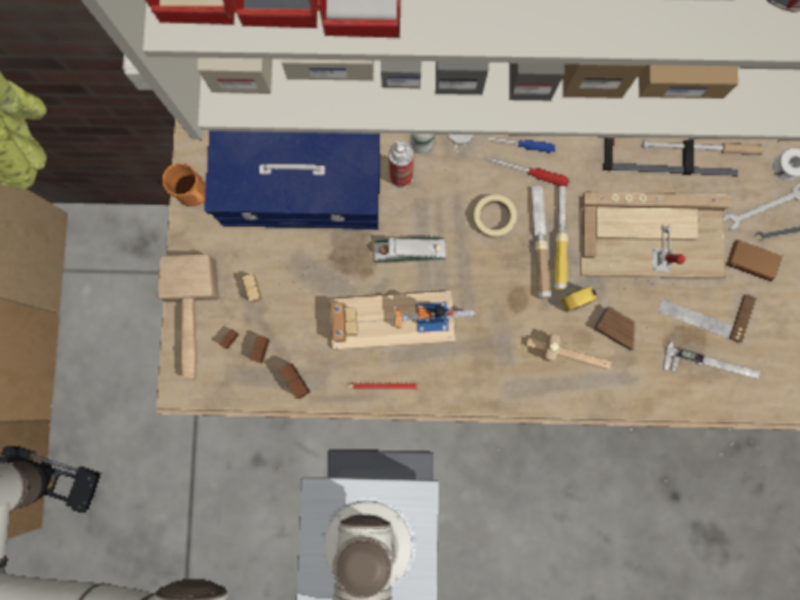

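The scene view shows the board at about (395,325) with the blue clamp, and left of it dark blocks at (275,288), (293,260) and (292,243) and a pale block at (349,237). In the top view the dark candidates are (227,338) small, (259,348) middle and (292,380) large. The pale loose cheek is at (250,287), and the stop with the seated cheek is at (342,322). The middle dark one fits "the middle-sized one is meant", and enlarged crops will confirm it.

```bash
python3 - <<'E'
import cv2,numpy as np
t=np.load("pics/top0.npy")[:,:,::-1];s=np.load("pics/scene0.npy")[:,:,::-1]
cv2.imwrite("pics/c1.png",cv2.resize(t[165:260,135:305],(800,447),interpolation=cv2.INTER_CUBIC))
cv2.imwrite("pics/c2.png",cv2.resize(s[135:255,155:315],(800,600),interpolation=cv2.INTER_CUBIC))
E
```

```text
(no output)
```

View pics/c1.png

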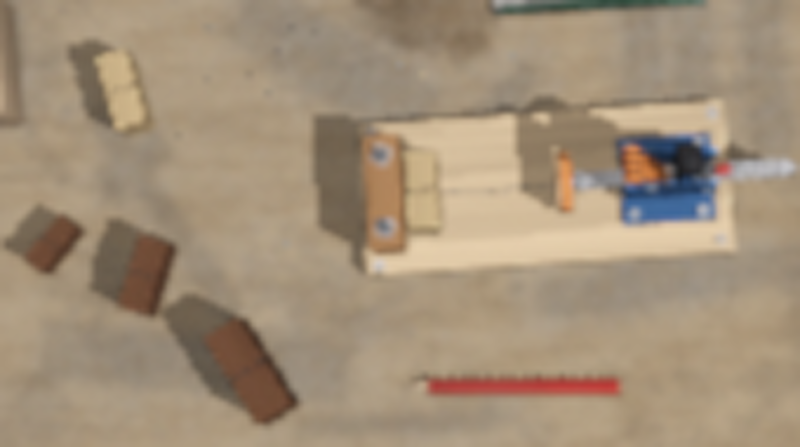

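View pics/c2.png

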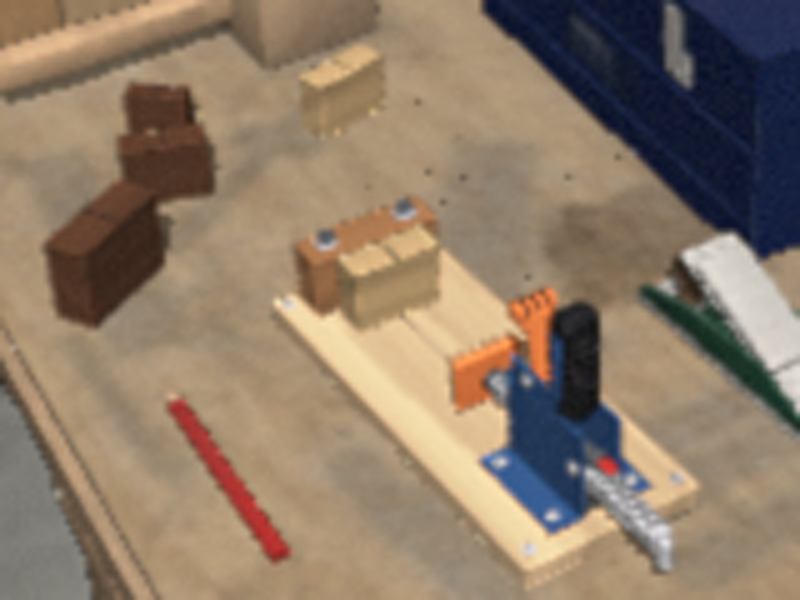

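Crop 1 (top) and crop 2 (scene) confirm it. Going by length, the dark look-alikes are small at (45,243) and large at (250,370) in crop 1, and the middle-sized one at (147,273) is about 60 mm, so that one is the core. The loose cheek is at (122,90), the pad at (566,180), the trigger at (640,163) and the handle at (690,158). Next I'll check pixel values so I can separate the top faces.

```bash
python3 - <<'E'
import numpy as np
np.set_printoptions(linewidth=250)
t=np.load("pics/top0.npy").astype(int);s=np.load("pics/scene0.npy").astype(int)
def rg(a): return a[...,0]*1000+a[...,2]
print("core top R*1000+B");print(rg(t[212:234,155:174]))
print("cheek top");print(rg(t[173:195,151:168]))
print("seated top");print(rg(t[192:217,210:232]))
E
```

```text
core top R*1000+B
[[167120 166119 146103 120083 114080 115080 128091 139100 153113 161122 162124 162124 159121 154117 150114 149113 150113 151113 152114]
 [167119 164117 143100 116080 110076 110076 112078 115082 128094 140104 153115 163123 161122 157120 155118 152116 152115 151114 151113]
 [164117 152107 128089 112078 111077 111077 111078 112079 115082 121082 131091 136098 137101 148110 155116 154117 153116 150114 150113]
 [161117 139099 114080 110078 111078 111077 111078 112079 110076 113069 116066 114067 115071 122082 129092 142106 150114 151115 150114]
 [152111 125090 109079 109078 110078 111077 111077 112078 107070 108060 115058 116058 113059 108058 107063 114075 123088 140104 150114]
 [142105 114083 108079 107078 108079 109078 110078 110078 108069 110058 114056 113055 111054 109053 108053  97049  92055 125088 147111]
 [138100 111080 108078 106078 105077 107077 108078 106074 107065 112058 113055 112054 111054 110053 106051  92044  85046 120083 147110]
 [122087 108077 107077 106077 106077 107077 108078 105072 106061 112057 113056 111054 111054 110054 101049  86043  94055 134095 15
[... 7842 characters left out ...]
 190126 197132 198133 200134 203137 204140 196136 199144 209154 210155]
 [111077 105073 113071 151086 160113 136122 118121 138136 170140 177115 151080 147088 169109 173112 170110 170111 171111 174115 182125 199144 210155 211156]
 [110077 107076 117076 153087 170114 163133 151140 157145 173131 175102 158083 156098 165110 165111 166112 166112 164111 163111 185131 206150 211156 212156]
 [109077 109077 120079 153086 171100 173115 170123 173126 177113 175094 162086 170110 192136 200145 203147 204148 202147 200145 207151 213157 214158 215158]
 [111078 110078 126084 155089 170089 172092 174096 175096 176095 174091 163087 180120 210154 221165 223167 224167 222165 220164 221164 222165 222166 223167]]
```

```bash
python3 - <<'E'
import numpy as np
np.set_printoptions(linewidth=250)
t=np.load("pics/top0.npy").astype(int);s=np.load("pics/scene0.npy").astype(int)
print("core scene R");print(s[158:176,177:200,0])
print("cheek scene R");print(s[142:163,213:234,0])
E
```

```text
core scene R
[[171 172 167 118  84  81  85  83  83  83  82  83  82  81  85  56  68 156 175 175 176 176 174]
 [172 173 169 122  84  80  79  81  81  80  77  79  82  85  85  69  69 131 148 172 177 179 176]
 [171 170 166 127  89  79  81  93  98  83  73  85  90  91  94  98 101 107 132 168 179 178 177]
 [167 159 156 127  92  86  91 127 138 103  92 102 100 101 101 102  99 102 121 157 173 176 171]
 [162 136 111 100  98 100 101 103 108  99  89  96  98  98  98 101 103  97  98 124 161 169 165]
 [157 130 106  96  98  99  96  97  97  99  89  94 100  98  95 101 103  98  90 101 146 164 165]
 [160 130 106  97  98  97  98  89  92 100 103  95  91  86  78  79  78  80  80  82 104 153 164]
 [160 127 105 100  97  90  86  74  70  78  81  79  76  78  77  78  76  76  78  80  97 151 165]
 [158 122  88  78  77  78  78  74  75  76  74  76  76  75  75  75  75  75  76  78  98 150 166]
 [158 135  94  77  73  76  75  75  76  76  75  76  76  75  74  77  77  77  77  84  98 141 160]
 [160 151 105  76  76  74  77  73  76  76  76  78  76  77  78  77  77  78  78  83  91 117 150]
 [154 152 110  77  75  79  78  78  75  77 
[... 1765 characters left out ...]
73]
 [156 157 138 133 136 139 151 151 150 153 153 157 155 154 155 151 148 149 169 173 171]
 [159 149 141 135 141 145 159 159 153 156 154 156 153 149 147 150 165 157 150 166 172]
 [153 148 145 144 150 154 166 160 156 156 152 148 147 147 149 158 200 183 171 175 174]
 [149 149 149 153 152 156 170 161 153 152 147 146 149 155 156 162 174 175 173 175 174]
 [146 146 150 150 151 154 168 158 149 149 150 153 159 164 169 171 167 170 173 172 172]
 [145 148 150 152 148 145 156 151 151 164 155 161 171 174 173 171 170 170 170 173 170]
 [148 148 153 157 143 141 160 155 159 196 161 163 173 175 174 175 174 174 176 172 170]
 [145 151 151 155 154 146 167 158 161 170 166 168 170 171 173 171 174 174 176 177 171]]
```

```bash
cat > h.py <<'E'
from rig import ctrl
import cv2,numpy as np
def ray(n,p):
    c=ctrl.camera_params(n);E=np.array(c["extrinsics"])
    d=E[:3,:3]@[(p[0]-c["cx"])/c["fx"],(p[1]-c["cy"])/c["fy"],1]
    return E[:3,3],d/np.linalg.norm(d)
def onz(n,p,z):
    o,d=ray(n,p);return o+d*(z-o[2])/d[2]
def tri(pt,ps):
    (a,u),(b,v)=ray("top",pt),ray("scene",ps)
    k=np.linalg.lstsq(np.c_[u,-v],b-a,rcond=None)[0];A,B=a+k[0]*u,b+k[1]*v
    return (A+B)/2*1000,np.linalg.norm(A-B)*1000
def proj(n,X):
    c=ctrl.camera_params(n);E=np.array(c["extrinsics"]);q=E[:3,:3].T@(np.array(X)-E[:3,3])
    return np.array([c["fx"]*q[0]/q[2]+c["cx"],c["fy"]*q[1]/q[2]+c["cy"]])
K=8
def blob(im,box,cond):
    "largest blob of cond(R,G,B) in box (c0,r0,c1,r1): contour in native pixels"
    c0,r0,c1,r1=box;a=cv2.resize(im[r0:r1,c0:c1],None,fx=K,fy=K,interpolation=cv2.INTER_LINEAR).astype(int)
    m=cond(a[...,0],a[...,1],a[...,2]).astype(np.uint8)
    m=cv2.morphologyEx(m,cv2.MORPH_OPEN,np.ones((K,K)));m=cv2.morphologyEx(m,cv2.MORPH_CLOSE,np.ones((2*K,2*K)))
    c=max(cv2.findContours(m,cv2.RETR_EXTERNAL,cv2.CHAIN_APPROX_NONE)[0],key=cv2.contourArea)
    return (c[:,0]+.5)/K-.5+[c0,r0]
def cen(c):
    (x,y),_,_=cv2.minAreaRect(c.astype(np.float32));return np.array([x,y])
def rect(n,c,z):
    "centre, sizes mm, yaw of long side (deg, world) of contour cast on plane z"
    P=np.array([onz(n,p,z)[:2]*1000 for p in c],np.float32)
    b=cv2.boxPoints(cv2.minAreaRect(P));e=sorted([b[1]-b[0],b[2]-b[1]],key=np.linalg.norm)
    return b.mean(0),[np.linalg.norm(x) for x in e],np.degrees(np.arctan2(e[1][1],e[1][0]))%180
def edge(g,p,q,w=3,n=30):
    "line through strongest gradient across segment p-q"
    p,q=np.array(p,float),np.array(q,float);t=(q-p)/np.linalg.norm(q-p);m=np.array([-t[1],t[0]]);s=np.arange(-w,w+.01,.125)
    out=[]
    for k in np.linspace(.06,.94,n):
        X=p+k*(q-p)+s[:,None]*m
        v=cv2.remap(g.astype(np.float32),X[:,:1].astype(np.float32),X[:,1:].astype(np.float32),cv2.INTER_LINEAR)[:,0]
        d=abs(np.gradient(cv2.GaussianBlur(v[:,None],(1,9),1.5)[:,0]));d[d<.5*d.max()]=0
        out.append(p+k*(q-p)+(s*d).sum()/d.sum()*m)
    L=cv2.fitLine(np.array(out,np.float32),cv2.DIST_HUBER,0,.01,.01).ravel();return L[2:],L[:2]
E
cat > m1.py <<'E'
from h import *
np.set_printoptions(precision=2,suppress=True)
t=np.load("pics/top0.npy");s=np.load("pics/scene0.npy")
f=lambda x,y:np.array([(x+.5)/4.706+134.5,(y+.5)/4.706+164.5])
g=lambda x,y:np.array([(x+.5)/5+154.5,(y+.5)/5+134.5])
T={"core":blob(t,(155,211,176,235),lambda R,G,B:(R>97)&(B<67)),
"cheek":blob(t,(150,172,170,196),lambda R,G,B:(R>172)&(R-B>56)),
"seat":blob(t,(220,194,229,216),lambda R,G,B:(R>172)&(R-B>58))}
S={"core":blob(s,(175,160,202,172),lambda R,G,B:(R>87)&(R-B>36)),
"cheek":blob(s,(212,142,235,160),lambda R,G,B:R>182),
"seat":blob(s,(221,179,244,191),lambda R,G,B:R>185)}
for k in T:
    z=.063 if k=="seat" else .045
    print(k,cen(T[k]),cen(S[k]),"tri",*tri(cen(T[k]),cen(S[k])),"top",*rect("top",T[k],z),"scene",*rect("scene",S[k],z))
G=t[...,0]
N=edge(G,f(400,271),f(730,250));F=edge(G,f(370,119),f(510,111));Lf=edge(G,f(363,235),f(365,270));R=edge(G,f(724,105),f(735,245))
def pts(L,z):return np.array([onz("top",L[0]+k*L[1],z)[:2]*1000 for k in(-15,15)])
for n,L,z in(("near z0",N,0),("near z18",N,.018),("far",F,.018),("left",Lf,.018),("right",R,.018)):
    P=pts(L,z);d=P[1]-P[0];print(n,P.ravel(),"dir",np.degrees(np.arctan2(d[1],d[0])))
E
python3 m1.py
```

```text
core [164.72 222.86] [188.  165.5] tri [447.95 270.02  26.71] 0.8410614961845342 top [446.11 266.41] [np.float32(27.063404), np.float32(55.801495)] 166.32372 scene [439.89 244.4 ] [np.float32(70.9116), np.float32(101.95272)] 149.88774
cheek [160.59 183.66] [222.82 148.03] tri [589.84 289.23  42.14] 1.1524287150676615 top [590.08 288.49] [np.float32(24.900335), np.float32(60.48909)] 18.399755 scene [588.5  285.57] [np.float32(26.817856), np.float32(60.76081)] 16.023567
seat [224.75 205.06] [232.44 185.16] tri [513.76  49.21  60.88] 0.9326496237887514 top [513.97  48.93] [np.float32(26.650526), np.float32(59.029537)] 1.7094216 scene [512.03  46.92] [np.float32(31.354586), np.float32(60.572807)] 5.4740186
near z0 [461.04  11.91 470.88 -99.28] dir -84.93969280474565
near z18 [459.6   10.99 469.34 -99.03] dir -84.93969280474562
far [571.26  94.91 580.98 -16.16] dir -84.99651148680648
left [523.82 107.29 413.76  91.86] dir -172.02355590414507
right [ 588.4  -180.31  477.25 -189.98] dir -175.02926298759326
```

```bash
cat > m2.py <<'E'
from h import *
exec(open("m1.py").read().split("T={")[0])
bx=np.array([-.0872,.9962]);by=np.array([-.9962,-.0872])
B=lambda P:np.array([P[:2]@bx,P[:2]@by])
# bed line: dark ridge minimum, in both views
def dark(G,p,q,w=2.5,n=15):
    p,q=np.array(p),np.array(q);t=(q-p)/np.linalg.norm(q-p);m=np.array([-t[1],t[0]]);x=np.arange(-w,w+.01,.125);o=[]
    for k in np.linspace(0,1,n):
        X=(p+k*(q-p)+x[:,None]*m).astype(np.float32);v=cv2.remap(G.astype(np.float32),X[:,:1],X[:,1:],cv2.INTER_CUBIC)[:,0]
        d=np.clip(np.percentile(v,60)-5-v,0,None)+1e-6;o.append(p+k*(q-p)+(x*d).sum()/d.sum()*m)
    return np.array(o)
for n,G,p,q,z in(("top",t[...,0],f(446,190),f(512,187),.018),("scene",s[...,0],g(408,318),g(452,348),.018),("top",t[...,0],f(408,189),f(434,188),.063),("scene",s[...,0],g(378,252),g(398,268),.063)):
    P=np.array([B(onz(n,x,z)*1000) for x in dark(G,p,q)]);print(n,z,"y",np.median(P[:,1]),P[:,1].std(),"x",P[[0,-1],0])
c=blob(t,(155,211,176,235),lambda R,G,B:(R>96)&(B<68)&(R-B>40));print("core top",cen(c),*rect("top",c,.045))
# core top face in scene: edges from corner guesses (crop2): 
C=[g(119,141),g(138,130),g(204,122),g(210,146),g(124,163)]
def X(a,b):
    k=np.linalg.solve(np.c_[a[1],-b[1]],b[0]-a[0]);return a[0]+k[0]*a[1]
G=s[...,0]
bot=edge(G,g(130,163),g(210,147),1.5);rt=edge(G,g(205,124),g(211,146),1.5);lt=edge(G,g(119,140),g(122,162),1.5)
br=X(bot,rt);bl=X(bot,lt);print("scene near corners",bl,br,onz("scene",bl,.045)*1000,onz("scene",br,.045)*1000)
c=blob(s,(220,179,244,191),lambda R,G,B:R>190);print("seat sc",*rect("scene",c,.063),B(rect("scene",c,.063)[0]))
# handle, trigger
h=blob(t,(272,190,296,205),lambda R,G,B:(R<60)&(B<60));h2=blob(s,(262,190,278,222),lambda R,G,B:(R<60)&(B<60)&(G<60))
print("handle top-view centroid",cen(h),rect("top",h,.144)[:2],B(rect("top",h,.144)[0]),"scene bbox",h2.min(0),h2.max(0))
tip=h2[h2[:,1]<h2[:,1].min()+3].mean(0);print("tri handle top",*tri(cen(h),tip))
o=blob(t,(262,192,278,206),lambda R,G,B:(R>170)&(B<90));print("trig",rect("top",o,.121),B(rect("top",o,.121)[0]))
o=blob(t,(250,194,262,212),lambda R,G,B:(R>170)&(B<90));print("pad",rect("top",o,.058),B(rect("top",o,.058)[0]))
E
python3 m2.py
```

```text
top 0.018 y -518.653047780614 0.7296724184841561 x [-10.28 -62.24]
scene 0.018 y -517.1996150228842 1.4592358331652449 x [ -7.44 -54.49]
top 0.063 y -516.7553999853031 0.7851742252980991 x [16.26 -3.72]
scene 0.063 y -511.35561804256923 4.174030191101004 x [ 10.53 -14.55]
core top [165.01 222.99] [445.77 265.3 ] [np.float32(25.421051), np.float32(56.68551)] 166.79887
scene near corners [178.28 166.51] [196.65 163.03] [410.01 253.96  45.  ] [471.19 242.55  45.  ]Traceback (most recent call last):
  File "m2.py", line 22, in <module>
    c=blob(s,(220,179,244,191),lambda R,G,B:R>190);print("seat sc",*rect("scene",c,.063),B(rect("scene",c,.063)[0]))
                                                                    ~~~~^^^^^^^^^^^^^^^^
  File "h.py", line 28, in rect
    P=np.array([onz(n,p,z)[:2]*1000 for p in c],np.float32)
                ~~~^^^^^^^
  File "h.py", line 8, in onz
    o,d=ray(n,p);return o+d*(z-o[2])/d[2]
        ~~~^^^^^
  File "h.py", line 4, in ray
    c=ctrl.camera_params(n);E=np.array(c["extrinsics"])
ValueError: time passes only in moves, steps and waits
```

```bash
sed -i 's/^def ray/CP={n:ctrl.camera_params(n) for n in("top","scene")}\ndef ray/; s/c=ctrl.camera_params(n);/c=CP[n];/' h.py; python3 m2.py | tail -6
```

```text
scene near corners [178.28 166.51] [196.65 163.03] [410.01 253.96  45.  ] [471.19 242.55  45.  ]
seat sc [512.09  46.78] [np.float32(29.582449), np.float32(59.71763)] 6.1844416 [   1.95 -514.22]
handle top-view centroid [279.81 199.42] (array([ 528.28, -145.42], dtype=float32), [np.float32(22.775917), np.float32(27.632061)]) [-190.93 -513.59] scene bbox [265.44 195.81] [274.31 218.94]
tri handle top [ 531.81 -146.85  140.84] 6.797825622459933
trig (array([ 528.97, -115.81], dtype=float32), [np.float32(18.667019), np.float32(24.099176)], np.float32(1.0860034)) [-161.49 -516.86]
pad (array([537.86, -60.21], dtype=float32), [np.float32(5.4268208), np.float32(5.4684563)], np.float32(1.2462363)) [-106.88 -530.57]
```

```bash
cat > d.py <<'E'
# python3 d.py  fromx fromy fromz fromyaw  tox toy toz toyaw : commanded poses (mm, yaw of tool y in deg) -> shift in tool axes, turn about z
import sys,numpy as np
a=np.array(sys.argv[1:],float);p,q=a[:4],a[4:]
y=np.radians(p[3]);ty=np.array([np.cos(y),np.sin(y),0]);tz=np.array([0,0,-1]);tx=np.cross(ty,tz);d=q[:3]-p[:3]
w=-((q[3]-p[3]+90)%180-90)
print("shift",np.round([d@tx,d@ty,d@tz],1),"wz",round(w,1),"rows",round(np.linalg.norm(d)/50,1),round(abs(w)/8.59,1))
E
python3 d.py 167 602 223 -105.5 444.5 263 130 -12; python3 d.py 167 602 223 -105.5 444.5 263 130 -192
python3 - <<'E'
import numpy as np
for n,x,y in(("core",74,0),("cheek",50,0),("trig",-117+17.5,0)):
    bx=np.array([-.0872,.9962]);by=np.array([-.9962,-.0872]);print(n,(x-87)*bx+(y-518)*by)
E
```

```text
shift [358.  252.5  93. ] wz 86.5 rows 9.0 10.1
shift [358.  252.5  93. ] wz 86.5 rows 9.0 10.1
core [517.1652  32.219 ]
cheek [519.258    8.3102]
trig [ 532.2944 -140.6217]
```

```bash
python3 -m inch '[[[358,252,60],[0,0,86],87],[[358,252,60],[0,0,86],87],[[358,252,60],[0,0,86],87],[[358,252,60],[0,0,86],87],[[358,252,60],[0,0,86],87],[[358,252,60],[0,0,86],87],[[358,252,60],[0,0,86],87],[[358,252,60],[0,0,86],87],[[358,252,60],[0,0,86],87],[[358,252,60],[0,0,86],87]]' 20
```

```text
clock: 1.1
eef_pos: [0.446, 0.2595, 0.1611]
orientation: [-0.628, 0.778, -0.0, -0.002]
contact_force: [-0.8, 0.2, 0.1]
opening: 0.087
grip_force: 0.0
```

```bash
python3 -m inch '[[[0,0,50],[0,0,0],87],[[0,0,90],[0,0,0],87],[[0,0,90],[0,0,0],87]]'; python3 - <<'E'
from h import *
for n in("top","scene"):
    im=ctrl.grab_frame(n);cv2.imwrite(f"pics/{n}1.png",im[:,:,::-1]);np.save(f"pics/{n}1.npy",im)
a=cv2.imread("pics/top1.png")[200:245,140:190];b=cv2.imread("pics/scene1.png")[120:195,160:235]
cv2.imwrite("pics/c3.png",np.hstack([cv2.resize(a,(400,360),interpolation=3),cv2.resize(b,(360,360),interpolation=3)]))
print(ctrl.get_obs()["eef_pos"])
E
```

```text
clock: 1.4
eef_pos: [0.4414, 0.2601, 0.0675]
orientation: [-0.632, 0.775, -0.0, -0.006]
contact_force: [-0.7, -0.7, 0.4]
opening: 0.0869
grip_force: 0.0
[0.44497586 0.26363964 0.07276826]
```

View pics/c3.png

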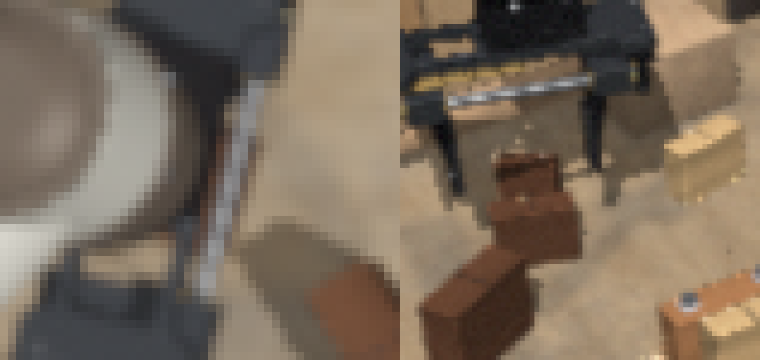

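The crop shows the gripper astride the middle dark block, with finger tips at (457,190) and (612,200) on either side of the core at (535,225). I'll descend and grip.

```bash
python3 -m inch '[[[0,0,25],[0,0,0],87],[[0,0,45],[0,0,0],87],[[0,0,60],[0,0,0],87],[[0,0,60],[0,0,0],87],[[0,0,60],[0,0,0],50],[[0,0,60],[0,0,0],50],[[0,0,60],[0,0,0],50],[[0,0,60],[0,0,0],50]]' 20; python3 d.py 444.5 263 13 -192 517 32 140 -175
```

```text
clock: 2.3
eef_pos: [0.4451, 0.2641, 0.0135]
orientation: [-0.633, 0.774, 0.0, 0.001]
contact_force: [-0.1, -0.8, -0.3]
opening: 0.0629
grip_force: 0.0
shift [ 210.9 -118.9 -127. ] wz -17.0 rows 5.5 2.0
```

```bash
python3 -m inch '[[[0,0,0],[0,0,0],50],[[0,0,0],[0,0,0],50],[[0,0,0],[0,0,0],50],[[0,0,-50],[0,0,0],50],[[0,0,-100],[0,0,0],50]]'; python3 - <<'E'
import numpy as np
for x in (67,40):
    bx=np.array([-.0872,.9962]);by=np.array([-.9962,-.0872]);print((x-87)*bx-518*by)
E
python3 d.py 444.5 263 113 -192 517.8 25.2 113 -175
```

```text
clock: 2.8
eef_pos: [0.4437, 0.2625, 0.1118]
orientation: [-0.633, 0.774, -0.0, -0.003]
contact_force: [0.7, 0.5, -0.2]
opening: 0.0595
grip_force: 19.9
[517.7756  25.2456]
[520.13    -1.6518]
shift [ 217.4 -121.1    0. ] wz -17.0 rows 5.0 2.0
```

```bash
python3 -m inch '[[[40,-22,0],[0,0,-4],50],[[80,-44,0],[0,0,-8],50],[[120,-67,0],[0,0,-12],50],[[165,-92,0],[0,0,-17],50],[[200,-111,0],[0,0,-17],50],[[217,-121,0],[0,0,-17],50],[[217,-121,30],[0,0,-17],50],[[217,-121,50],[0,0,-17],50],[[217,-121,50],[0,0,-17],50]]'; python3 - <<'E'
from h import *
for n in("top","scene"):
    im=ctrl.grab_frame(n);cv2.imwrite(f"pics/{n}2.png",im[:,:,::-1]);np.save(f"pics/{n}2.npy",im)
a=cv2.imread("pics/top2.png")[180:230,200:265];b=cv2.imread("pics/scene2.png")[150:225,195:285]
cv2.imwrite("pics/c4.png",np.hstack([cv2.resize(a,(364,280),interpolation=3),cv2.resize(b,(432,360),interpolation=3)[:280]]))
print(ctrl.get_obs()["eef_pos"],ctrl.get_obs()["orientation"])
E
```

```text
clock: 3.7
eef_pos: [0.5177, 0.0257, 0.0597]
orientation: [0.74, -0.673, -0.002, 0.003]
contact_force: [-0.6, 0.3, -0.4]
opening: 0.06
grip_force: 20.0
[0.52011092 0.02683022 0.0624751 ] [ 7.40589048e-01 -6.71958006e-01 -1.16494285e-04  5.35774524e-04]
```

View pics/c4.png

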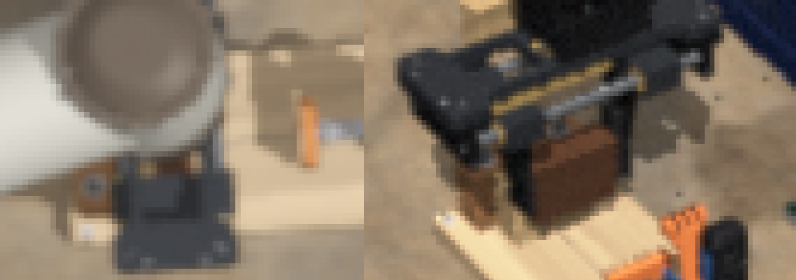

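The crop shows the core held level above the bed, pad and trigger untouched, with no contact. I'll correct by a couple of mm, set it down and release.

```bash
python3 -m inch '[[[1,2.5,0],[0,0,0.6],50],[[1,2.5,15],[0,0,0.6],50],[[1,2.5,25],[0,0,0.6],50],[[1,2.5,30],[0,0,0.6],50],[[1,2.5,30],[0,0,0.6],50],[[1,2.5,30],[0,0,0.6],50]]'; 
```

```text
clock: 4.4
eef_pos: [0.5181, 0.0258, 0.0329]
orientation: [0.737, -0.676, 0.0, -0.0]
contact_force: [-0.6, 0.3, -0.4]
opening: 0.0599
grip_force: 20.0
```

```bash
python3 -m inch '[[[0,0,1.2],[0,0,0],50],[[0,0,1.2],[0,0,0],87],[[0,0,1.2],[0,0,0],87],[[0,0,1.2],[0,0,0],87],[[0,0,1.2],[0,0,0],87],[[0,0,1.2],[0,0,0],87],[[0,0,-40],[0,0,0],87],[[0,0,-90],[0,0,0],87]]'; python3 d.py 518 25.5 122 -175 589.5 287.3 122 -162.5
```

```text
clock: 5.2
eef_pos: [0.516, 0.0251, 0.1215]
orientation: [0.737, -0.676, -0.002, 0.003]
contact_force: [1.0, 0.0, 0.2]
opening: 0.087
grip_force: 0.0
shift [-254.6  -94.     0. ] wz -12.5 rows 5.4 1.5
```

```bash
python3 -m inch '[[[-47,-17,0],[0,0,-2],87],[[-94,-35,0],[0,0,-5],87],[[-141,-52,0],[0,0,-8],87],[[-188,-70,0],[0,0,-12.5],87],[[-230,-85,0],[0,0,-12.5],87],[[-255,-94,0],[0,0,-12.5],87],[[-255,-94,20],[0,0,-12.5],87],[[-255,-94,40],[0,0,-12.5],87],[[-255,-94,40],[0,0,-12.5],87]]'; python3 - <<'E'
from h import *
im=ctrl.grab_frame("scene");np.save("pics/scene3.npy",im);o=ctrl.get_obs()
T=np.load("pics/top0.npy")
t=ctrl.grab_frame("top");np.save("pics/top3.npy",t)
print(o["eef_pos"],o["orientation"])
a=im[125:190,195:275,::-1];b=t[180:225,200:260,::-1]
cv2.imwrite("pics/c5.png",np.hstack([cv2.resize(a,(400,325),interpolation=3),cv2.resize(b,(400,325),interpolation=3)]))
E
```

```text
clock: 6.1
eef_pos: [0.5873, 0.2868, 0.079]
orientation: [0.806, -0.592, -0.001, 0.003]
contact_force: [-0.8, 0.3, -0.3]
opening: 0.0867
grip_force: 0.0
[0.58853764 0.28719902 0.08097041] [ 8.06171806e-01 -5.91678219e-01 -4.99736335e-04  1.91159243e-03]
```

View pics/c5.png

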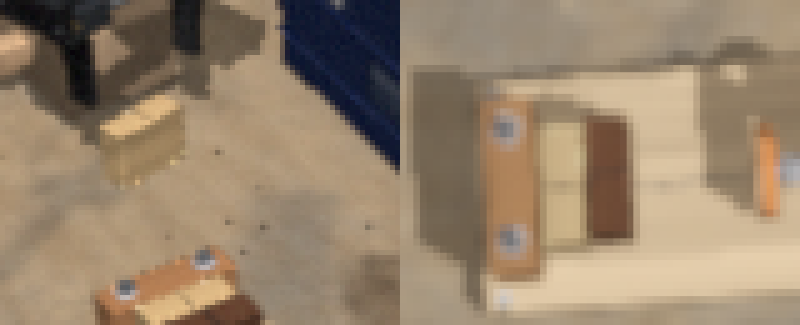

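The left crop shows the fingers straddling the loose cheek at (142,125). The right crop shows the core beside the seated cheek at (608,178), with the bed line at row 184. I'll measure the alignment numerically from this frame, then grip the cheek.

```bash
cat > m3.py <<'E'
from h import *
import sys
np.set_printoptions(precision=1,suppress=True)
t=np.load(sys.argv[1])
b0=np.array([-.0872,.9962]);b1=np.array([-.9962,-.0872])
B=lambda P:np.array([P[:2]@b0+86.5,P[:2]@b1+518])
c=blob(t,(224,190,240,218),lambda R,G,B:(R>96)&(B<66)&(R-B>40));r=rect("top",c,.063);print("core",B(r[0]),r[1:])
c=blob(t,(220,192,226,218),lambda R,G,B:(R>178)&(R-B>58));r=rect("top",c,.063);print("seat",B(r[0]),r[1:])
f=lambda x,y:np.array([(x-400+.5)/6.667+199.5,(y+.5)/7.222+179.5])
G=t[...,0].astype(np.float32)
def mark(c0,c1,z,ra=200,rb=209):
    o=[]
    for c in range(c0,c1+1):
        y=np.arange(ra,rb,.125,np.float32);v=cv2.remap(G,np.full((len(y),1),c,np.float32),y[:,None],cv2.INTER_CUBIC)[:,0]
        k=v.argmin();o.append(B(onz("top",(c,y[k]),z)*1000)[1])
    return np.array(o)
print("mark seat",mark(221,226,.063));print("mark core",mark(229,233,.063));print("line",mark(236,243,.018))
E
python3 m3.py pics/top3.npy
python3 -m inch '[[[0,0,25],[0,0,0],87],[[0,0,50],[0,0,0],87],[[0,0,66],[0,0,0],87],[[0,0,66],[0,0,0],87],[[0,0,66],[0,0,0],50],[[0,0,66],[0,0,0],50],[[0,0,66],[0,0,0],50],[[0,0,66],[0,0,0],50],[[0,0,66],[0,0,0],50],[[0,0,66],[0,0,0],50]]' 20
```

```text
core [67.8  1.6] ([np.float32(20.258722), np.float32(56.793793)], np.float32(1.7133317))
seat [96.1  2.2] ([np.float32(16.256235), np.float32(59.818386)], np.float32(1.756392))
mark seat [1.5 1.3 2.  2.2 2.  2.7]
mark core [-2.5 -3.6 -3.8 -3.6 -4.7]
line [-0.8 -0.5 -0.3 -0.   0.2  0.5  0.2 -1.4]
clock: 7.2
eef_pos: [0.5898, 0.2881, 0.0175]
orientation: [0.806, -0.592, 0.0, -0.001]
contact_force: [-0.7, 0.0, 4.0]
opening: 0.06
grip_force: 20.0
```

```bash
python3 - <<'E'
import numpy as np
np.set_printoptions(linewidth=200)
t=np.load("pics/top3.npy").astype(int)
print(t[193:217,219:240,0])
E
python3 d.py 590 288 118 -162.7 520.1 -1.6 118 -175
```

```text
[[184 174 164 166 176 177 179 194 204 207 211 213 214 214 213 213 213 213 213 214 213]
 [160 142 145 146 148 148 150 167 178 182 198 209 211 211 213 214 215 215 215 215 215]
 [155 138 145 147 147 147 147 148 144 141 161 176 180 184 195 208 213 214 214 214 213]
 [154 135 145 152 153 154 153 151 140 125 124 127 130 136 157 192 210 212 212 212 211]
 [159 148 167 185 192 192 192 186 160 126 115 112 111 110 121 171 203 212 212 212 212]
 [162 161 183 199 203 204 205 197 166 124 114 112 110 109 113 159 198 211 211 212 211]
 [164 164 186 198 201 203 203 196 165 124 115 112 110 110 114 157 195 207 208 208 208]
 [165 165 186 198 201 202 204 202 174 125 114 111 110 110 115 155 191 204 205 205 204]
 [167 166 186 198 201 202 204 206 178 123 113 111 110 110 114 155 195 209 211 211 211]
 [168 165 184 198 201 203 204 207 178 120 112 111 110 108 110 148 197 216 218 219 219]
 [168 158 179 197 200 202 204 204 173 115 105 105 103 101 107 143 196 218 219 219 219]
 [172 157 175 195 199 200 202 201 168 110 104 107 106 105 116 145 192 213 214 214 213]
 [175 158 165 183 181 179 185 189 157 106 108 112 110 11
[... 335 characters left out ...]
12 112 110 109 109 121 184 212 214 214 214]
 [173 148 169 196 201 202 204 202 171 116 111 112 109 109 109 124 183 209 212 211 211]
 [174 147 169 196 201 202 204 203 170 114 109 110 108 107 108 124 181 207 209 209 209]
 [176 148 168 195 199 200 202 200 175 123  98  93  91  96  99 116 180 207 210 209 210]
 [176 153 169 188 184 180 179 175 158 139 136 135 134 146 156 162 191 208 210 210 210]
 [175 158 156 167 166 163 162 164 165 172 185 192 193 196 200 200 207 211 212 212 212]
 [175 161 163 187 198 199 200 200 201 203 209 212 213 213 214 214 215 216 217 217 218]
 [173 163 179 209 221 223 223 221 220 220 221 222 223 223 224 225 225 225 226 226 226]]
shift [255.7 152.9   0. ] wz 12.3 rows 6.0 1.4
```

```bash
python3 -m inch '[[[0,0,-50],[0,0,0],50],[[0,0,-100],[0,0,0],50],[[0,0,-100],[0,0,0],50]]'
```

```text
clock: 7.5
eef_pos: [0.5939, 0.2905, 0.125]
orientation: [0.807, -0.591, 0.003, -0.007]
contact_force: [0.5, 1.0, 0.1]
opening: 0.06
grip_force: 20.0
```

```bash
python3 -m inch '[[[43,26,0],[0,0,3],50],[[86,51,0],[0,0,6],50],[[129,77,0],[0,0,10],50],[[172,103,0],[0,0,12.3],50],[[212,127,0],[0,0,12.3],50],[[245,146,0],[0,0,12.3],50],[[256,153,0],[0,0,12.3],50],[[256,153,20],[0,0,12.3],50],[[256,153,40],[0,0,12.3],50],[[256,153,40],[0,0,12.3],50]]'; python3 -m inch '[[[0,0,0],[0,0,0],50],[[0,0,0],[0,0,0],50]]'; python3 -c "
from rig import ctrl;o=ctrl.get_obs();print(o['eef_pos'],o['orientation'])
import numpy as np;q=o['orientation'];print(np.degrees(2*np.arctan2(q[1],q[0]))-90)
p=o['eef_pos'][:2]*1000;print('x',p@[-.0872,.9962]+87,'n',p@[.9962,.0872])"
```

```text
clock: 8.5
eef_pos: [0.5184, -0.0025, 0.0741]
orientation: [0.738, -0.675, -0.002, 0.002]
contact_force: [0.3, 0.5, -0.7]
opening: 0.0598
grip_force: 20.0
clock: 8.7
eef_pos: [0.5212, -0.0017, 0.0774]
orientation: [0.738, -0.674, 0.001, -0.001]
contact_force: [-0.1, 0.2, -1.1]
opening: 0.0603
grip_force: 20.0
[ 0.52122376 -0.00166837  0.0774399 ] [ 7.38432905e-01 -6.74326253e-01  6.19285224e-04 -7.52271256e-04]
-174.80375308208676
x 39.88725512908966 n 519.0976287963983
```

```bash
python3 -m inch '[[[0,1,20],[0,0,0],50],[[0,1,34],[0,0,0],50],[[0,1,40.5],[0,0,0],50],[[0,1,41.5],[0,0,0],50],[[0,1,41.5],[0,0,0],87],[[0,1,41.5],[0,0,0],87],[[0,1,41.5],[0,0,0],87],[[0,1,41.5],[0,0,0],87],[[0,1,-20],[0,0,0],87],[[0,1,-60],[0,0,0],87]]'; python3 -m inch '[[[-50,0,0],[0,0,0],87],[[-100,0,0],[0,0,0],87],[[-150,0,0],[0,0,0],87],[[-200,0,0],[0,0,0],87]]'; python3 - <<'E'
from h import *
t=ctrl.grab_frame("top");s=ctrl.grab_frame("scene");np.save("pics/top4.npy",t);np.save("pics/scene4.npy",s)
a=s[168:228,210:270,::-1];b=t[186:222,206:252,::-1]
cv2.imwrite("pics/c6.png",np.hstack([cv2.resize(a,(400,400),interpolation=3),cv2.resize(b,(400,313),interpolation=3,dst=None) if 0 else cv2.copyMakeBorder(cv2.resize(b,(400,313),interpolation=3),0,87,0,0,0)]))
E
```

```text
clock: 9.7
eef_pos: [0.5182, -0.0027, 0.1349]
orientation: [0.738, -0.675, -0.001, 0.002]
contact_force: [2.0, 0.3, 0.7]
opening: 0.0868
grip_force: 0.0
clock: 10.1
eef_pos: [0.5009, 0.1985, 0.1357]
orientation: [0.738, -0.675, 0.0, -0.001]
contact_force: [0.7, 0.3, 0.9]
opening: 0.0866
grip_force: 0.0
```

View pics/c6.png

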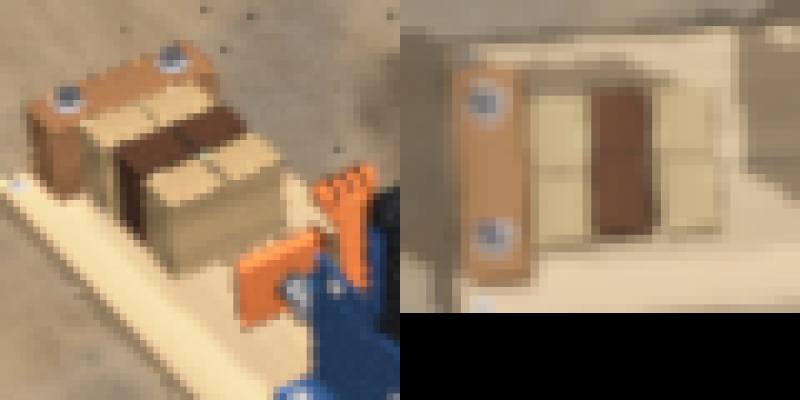

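The left crop shows the marks at about (153,105), (183,133) and (210,165). The right crop shows the core and cheek aligned with each other, with the seated cheek looking about 2 mm nearer the robot. I'll measure marks against the line in both views.

```bash
cat > m4.py <<'E'
from h import *
import sys
np.set_printoptions(precision=1,suppress=True)
i=sys.argv[1];t=np.load(f"pics/top{i}.npy");s=np.load(f"pics/scene{i}.npy")
b0=np.array([-.0872,.9962]);b1=np.array([-.9962,-.0872])
def prof(n,im,xs,z,q=None):
    "mean brightness vs board y over board x range xs on plane z; sampled via projection"
    ys=np.arange(-45,45.1,.5);V=[]
    for x in xs:
        P=np.array([proj(n,np.r_[((x-87)*b0+(y-518)*b1)/1000,z]) for y in ys],np.float32)
        V.append(cv2.remap(im[...,0].astype(np.float32),P[:,:1],P[:,1:],cv2.INTER_CUBIC)[:,0])
    return ys,np.mean(V,0)
def mark(ys,v):
    k=abs(ys)<10;y=ys[k];w=v[k];base=np.interp(y,[y[0],y[-1]],[np.median(w[:12]),np.median(w[-12:])]);d=np.clip(base-w-1,0,None);j=d.argmax();m=abs(y-y[j])<4
    return (y[m]*d[m]).sum()/d[m].sum(),d.max()
def ends(ys,v):
    g=np.gradient(cv2.GaussianBlur(v[:,None],(1,7),1.2)[:,0]);o=[]
    for a,b in((-40,-20),(20,40)):
        k=(ys>a)&(ys<b);w=abs(g[k]);w[w<.6*w.max()]=0;o.append((ys[k]*w).sum()/w.sum())
    return o
for n,im in(("top",t),("scene",s)):
    for nm,xs,z in(("seat",(91,94,97),.063),("core",(65,68,71),.063),("cheek",(37,40,43),.063),("line",(12,16,20,24),.018)):
        ys,v=prof(n,im,xs,z);e=ends(ys,v);print(n,nm,"mark %.1f (%.0f)"%mark(ys,v),"ends %.1f %.1f mid %.1f"%(*e,sum(e)/2))
E
python3 m4.py 4
```

```text
top seat mark 2.1 (17) ends -29.5 35.1 mid 2.8
top core mark -3.1 (4) ends -33.1 32.6 mid -0.3
top cheek mark -1.4 (13) ends -33.5 31.4 mid -1.0
top line mark -1.0 (25) ends -29.9 36.5 mid 3.3
scene seat mark 3.4 (26) ends -26.0 33.5 mid 3.8
scene core mark 0.5 (20) ends -29.5 36.0 mid 3.3
scene cheek mark 0.6 (59) ends -28.7 31.5 mid 1.4
scene line mark 4.3 (10) ends -38.1 37.7 mid -0.2
```

```bash
python3 -c "
from rig import ctrl;import numpy as np;o=ctrl.get_obs();q=o['orientation'];print(o['eef_pos'],np.degrees(2*np.arctan2(q[1],q[0]))-90)"; python3 d.py 502.5 198 137 -174.8 515.3 53.1 80 -175; python3 m4.py 0 | grep -E "seat|line"
```

```text
[0.50154681 0.20205916 0.13556318] -174.4836737164229
shift [145.5   0.4  57. ] wz 0.2 rows 3.1 0.0
top seat mark 1.4 (15) ends -33.5 33.8 mid 0.1
top line mark -1.0 (25) ends -30.3 36.5 mid 3.1
scene seat mark 2.4 (39) ends -26.5 33.0 mid 3.2
scene line mark 4.2 (10) ends -38.1 37.9 mid -0.1
```

```bash
python3 -m inch '[[[50,0,0],[0,0,0],87],[[100,0,20],[0,0,0],87],[[140,0,40],[0,0,0],87],[[149,0,52],[0,0,0],87],[[149,0,52],[0,0,0],87],[[149,0,52],[0,0,0],87]]';python3 -c "
from rig import ctrl;import numpy as np;o=ctrl.get_obs();q=o['orientation'];print(o['eef_pos'],np.degrees(2*np.arctan2(q[1],q[0]))-90)
p=o['eef_pos'][:2]*1000;print('x',p@[-.0872,.9962]+87,'n',p@[.9962,.0872])"
```

```text
clock: 10.8
eef_pos: [0.5153, 0.0487, 0.0835]
orientation: [0.738, -0.675, 0.0, -0.0]
contact_force: [0.4, -0.6, -0.6]
opening: 0.0871
grip_force: 0.0
[0.51526385 0.04871128 0.08349428] -174.85744311717315
x 90.59517126642646 n 517.5534756976587
```

```bash
python3 -m inch '[[[-4,-0.5,10],[0,0,0],87],[[-4,-0.5,30],[0,0,0],87],[[-4,-0.5,48],[0,0,0],87],[[-4,-0.5,48],[0,0,0],87],[[-4,-0.5,48],[0,0,0],50],[[-4,-0.5,48],[0,0,0],50],[[-4,-0.5,48],[0,0,0],50],[[-4,-0.5,48],[0,0,0],50],[[-4,-0.5,48],[0,0,0],50],[[-4,-0.5,48],[0,0,0],50]]' 10;python3 -c "
from rig import ctrl;import numpy as np;o=ctrl.get_obs();
p=o['eef_pos'][:2]*1000;print('x',p@[-.0872,.9962]+87,'n',p@[.9962,.0872])"
```

```text
clock: 11.8
eef_pos: [0.515, 0.0526, 0.0357]
orientation: [0.738, -0.675, 0.0, -0.0]
contact_force: [-1.2, 1.1, 4.8]
opening: 0.0598
grip_force: 10.0
x 94.44865892132464 n 517.673523558379
```

```bash
python3 -m inch '[[[0,-0.4,0],[0,0,0],50],[[0,-0.4,0],[0,0,0],87],[[0,-0.4,0],[0,0,0],87],[[0,-0.4,0],[0,0,0],87],[[0,-0.4,0],[0,0,0],87],[[0,-0.4,-40],[0,0,0],87],[[0,-0.4,-90],[0,0,0],87],[[0,-0.4,-140],[0,0,0],87],[[0,-0.4,-152],[0,0,0],87]]' 15; python3 -c "
from rig import ctrl;print(ctrl.get_obs()['joints'])"; python3 d.py 515 52.6 187 -174.9 530.9 -136.2 187 -85
```

```text
clock: 12.7
eef_pos: [0.5185, 0.0533, 0.1933]
orientation: [0.738, -0.674, 0.003, -0.005]
contact_force: [0.1, 0.6, 0.4]
opening: 0.0872
grip_force: 0.0
[ 0.41522105  0.22712106 -0.29835613  0.00226024 -1.03346538 -0.32552373]
shift [189.5   0.9   0. ] wz -89.9 rows 3.8 10.5
```

```bash
python3 -m inch '[[[30,0,0],[0,0,-8.5],87],[[60,0,0],[0,0,-17],87],[[95,0,0],[0,0,-25.5],87],[[130,0,0],[0,0,-34],87],[[160,0,0],[0,0,-42.5],87],[[189,1,0],[0,0,-51],87],[[189,1,0],[0,0,-59.5],87],[[189,1,0],[0,0,-68],87],[[189,1,0],[0,0,-76.5],87],[[189,1,0],[0,0,-85],87]]'; python3 -m inch '[[[0,0,0],[0,0,-4.9],87],[[0,0,0],[0,0,-4.9],87],[[0,0,0],[0,0,-4.9],87]]'; cat > w.py <<'E'
from rig import ctrl;import numpy as np
o=ctrl.get_obs();q=o['orientation'];p=o['eef_pos'][:2]*1000
print('yaw',np.degrees(2*np.arctan2(q[1],q[0]))-90,'x',p@[-.0872,.9962]+87,'n',p@[.9962,.0872],'z',o['eef_pos'][2],o['joints'])
E
python3 w.py
```

```text
clock: 13.7
eef_pos: [0.5307, -0.136, 0.1862]
orientation: [1.0, 0.004, -0.001, -0.0]
contact_force: [0.3, -0.3, -0.7]
opening: 0.0872
grip_force: 0.0
clock: 14.0
eef_pos: [0.5309, -0.1358, 0.1865]
orientation: [0.999, 0.043, -0.0, -0.0]
contact_force: [-0.3, 0.1, 0.9]
opening: 0.0866
grip_force: 0.0
yaw -85.07413863249612 x -94.58308833529355 n 517.043154952536 z 0.18653293439506624 [ 4.54124898e-02  2.84491038e-01 -2.36047059e-01 -1.28765189e-04
 -1.05118065e+00  1.61142033e+00]
```

```bash
python3 -m inch '[[[0,0,36],[0,0,0],87],[[0,0,36],[0,0,0],87],[[0,0,36],[0,0,0],87]]'; python3 - <<'E'
from h import *
t=ctrl.grab_frame("top");s=ctrl.grab_frame("scene");np.save("pics/top5.npy",t);np.save("pics/scene5.npy",s)
a=s[150:250,215:310,::-1].copy();b=t[180:225,245:300,::-1]
cv2.imwrite("pics/c7.png",np.hstack([cv2.resize(a,(475,500),interpolation=3),cv2.copyMakeBorder(cv2.resize(b,(325,266),interpolation=3),0,234,0,0,0)]))
E
python3 w.py; python3 m4.py 5
```

```text
clock: 14.3
eef_pos: [0.5309, -0.136, 0.1509]
orientation: [0.999, 0.044, -0.001, 0.0]
contact_force: [0.4, 0.3, -0.0]
opening: 0.0869
grip_force: 0.0
yaw -84.96101871083192 x -94.83765303546036 n 518.1852712609766 z 0.15232823037533863 [ 4.54425929e-02  3.18191301e-01 -2.82630683e-01  7.45132940e-04
 -9.67981548e-01  1.61287870e+00]
top seat mark nan (0) ends -36.7 35.7 mid -0.5
top core mark nan (0) ends -32.1 37.5 mid 2.7
top cheek mark -1.3 (12) ends -26.0 31.1 mid 2.6
top line mark -1.0 (25) ends -21.4 36.5 mid 7.6
scene seat mark 0.9 (22) ends -30.5 30.6 mid 0.1
scene core mark 0.4 (21) ends -28.6 34.9 mid 3.1
scene cheek mark 0.6 (61) ends -28.9 31.5 mid 1.3
scene line mark 4.2 (12) ends -38.1 38.2 mid 0.0m4.py:15: RuntimeWarning: invalid value encountered in scalar divide
  return (y[m]*d[m]).sum()/d[m].sum(),d.max()
```

View pics/c7.png

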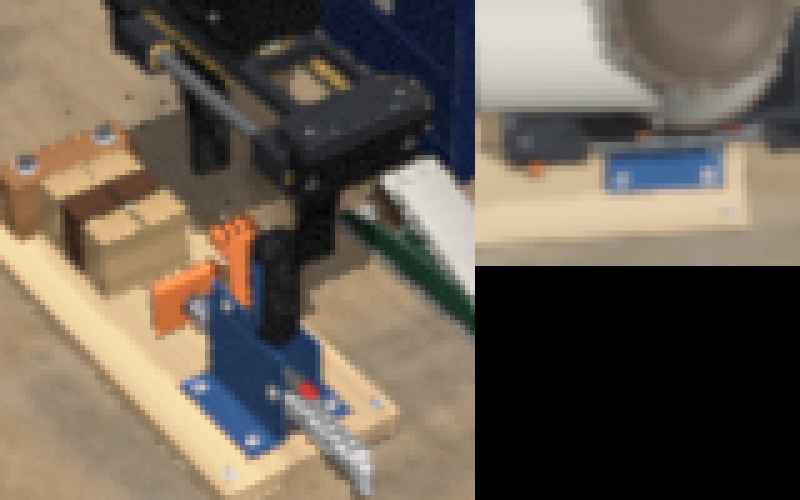

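The crop shows the open gripper over the clamp, with the front finger tip at (207,170), the rear tip at (318,258), the handle top at (280,240) and the trigger at (233,228). The layers read aligned at 0.9, 0.4 and 0.6 mm against the line at 0.8. Before going down I'll check that the handle and fingers share one line.

```bash
python3 - <<'E'
from h import *
b0=np.array([-.0872,.9962]);b1=np.array([-.9962,-.0872])
def C(x,y,z):
    p=proj("scene",np.r_[((x-87)*b0+(y-518)*b1)/1000,z/1000]);return np.round((p-[215,150])*5)
for n,a in(("handle top ctr",(-107,0,144)),("handle top front-near",(-97,13,144)),("trig bar near end",(-65.5,13,121)),("trig far",(-65.5,-13,121)),("trig bar top",(-65.5,0,128)),("front tip inner",(-51.3,0,152)),("front tip outer",(-36,0,152)),("rear tip inner",(-138,0,152)),("pad top near",(-5,23,58)),("cheek near corner top",(28,30,63)),("side plate",(-80,0,92))):print(n,C(*a))
E
```

```text
handle top ctr [272. 231.]
handle top front-near [242. 230.]
trig bar near end [210. 234.]
trig far [250. 218.]
trig bar top [230. 216.]
front tip inner [215. 168.]
front tip outer [199. 155.]
rear tip inner [306. 249.]
pad top near [141. 273.]
cheek near corner top [101. 242.]
side plate [245. 281.]
```

```bash
python3 -m inch '[[[0,0,10],[0,0,0],87],[[0,0,20],[0,0,0],87],[[0,0,30],[0,0,0],87],[[0,0,40],[0,0,0],87],[[0,0,46],[0,0,0],87],[[0,0,46],[0,0,0],87]]'; python3 w.py
```

```text
clock: 15.0
eef_pos: [0.5304, -0.1358, 0.1037]
orientation: [0.999, 0.044, -0.001, -0.0]
contact_force: [-0.1, -0.5, 0.3]
opening: 0.0872
grip_force: 0.0
yaw -84.96653700900504 x -94.53433756002818 n 516.5250286966069 z 0.10367820218077442 [ 4.54403012e-02  3.73177573e-01 -3.41562394e-01 -2.01259611e-04
 -8.58771465e-01  1.61333823e+00]
```

```bash
python3 -m inch '[[[0,2,0],[0,0,0],30],[[0,4,0],[0,0,0],30],[[0,5,0],[0,0,0],30],[[0,5,0],[0,0,0],30],[[0,5,0],[0,0,0],30],[[0,5,0],[0,0,0],30],[[0,5,0],[0,0,0],30],[[0,5,0],[0,0,0],30],[[0,5,0],[0,0,0],30],[[0,5,0],[0,0,0],30]]' 13; python3 w.py
```

```text
clock: 16.0
eef_pos: [0.5324, -0.1425, 0.1058]
orientation: [0.999, 0.044, 0.001, 0.001]
contact_force: [0.7, -5.6, 2.1]
opening: 0.0346
grip_force: 13.0
yaw -84.92357714599669 x -101.40090057886263 n 517.9769464289243 z 0.10583460566797817 [ 0.03413953  0.37362349 -0.33547198  0.00347097 -0.85980341  1.62299448]
```

```bash
python3 -m inch '[[[0,1.7,0],[0,0,0],87],[[0,1.7,0],[0,0,0],87],[[0,1.7,0],[0,0,0],87],[[0,1.7,0],[0,0,0],87],[[0,1.7,0],[0,0,0],87],[[0,1.7,0],[0,0,0],87],[[0,1.7,0],[0,0,0],87],[[0,1.7,0],[0,0,0],87],[[0,1.7,0],[0,0,0],87],[[0,1.7,0],[0,0,0],87]]' 13; cat > p.py <<'E'
from h import *
import sys
i=sys.argv[1];s=ctrl.grab_frame("scene");np.save(f"pics/scene{i}.npy",s)
b0=np.array([-.0872,.9962]);b1=np.array([-.9962,-.0872])
# pad top-near corner: leftmost-bottom orange region left of clamp; cast its top edge on z=58
m=((s[...,0]>190)&(s[...,2]<110)&(s[...,1]<150)).astype(np.uint8);m[:,:240]=m[:,:240];m[:180]=0;m[225:]=0;m[:,:235]=0;m[:,290:]=0
n,l,st,c=cv2.connectedComponentsWithStats(m)
for k in range(1,n):
    if st[k,4]>12:
        ys,xs=np.where(l==k);j=xs.argmin();p=onz("scene",(xs.min(),ys[xs==xs.min()].mean()),.04)[:2]*1000
        print("orange",st[k],"leftmost at z40: board x %.1f"%(p@b0+87))
E
python3 w.py; python3 p.py 6
```

```text
clock: 17.0
eef_pos: [0.5318, -0.1426, 0.1051]
orientation: [0.999, 0.044, 0.0, 0.0]
contact_force: [0.8, 0.1, 0.6]
opening: 0.0872
grip_force: 0.0
yaw -84.96088710155793 x -101.40380703094695 n 517.3275643665456 z 0.10512712693255452 [ 3.26022689e-02  3.74688290e-01 -3.34663784e-01  1.40762076e-04
 -8.61321774e-01  1.62605148e+00]
orange [257 196   8  15  46] leftmost at z40: board x 25.7
orange [243 201  14  14  73] leftmost at z40: board x 13.2
```

```bash
sed -i 's/s=ctrl.grab_frame("scene");np.save(f"pics\/scene{i}.npy",s)/s=np.load(f"pics\/scene{i}.npy") if len(sys.argv)>2 else ctrl.grab_frame("scene");np.save(f"pics\/scene{i}.npy",s)/' p.py; python3 p.py 5 x; echo; python3 -m inch '[[[0,0,0],[0,0,0],30],[[0,0,0],[0,0,0],30],[[0,0,0],[0,0,0],30],[[0,0,0],[0,0,0],30],[[0,0,0],[0,0,0],30],[[0,0,0],[0,0,0],30],[[0,0,0],[0,0,0],30],[[0,0,0],[0,0,0],30],[[0,0,0],[0,0,0],30],[[0,0,0],[0,0,0],30]]' 13;python3 p.py 7
```

```text
orange [257 194   8  17  64] leftmost at z40: board x 25.7
orange [245 202  13  15  73] leftmost at z40: board x -0.1

clock: 18.05
eef_pos: [0.5326, -0.1426, 0.1059]
orientation: [0.999, 0.044, 0.001, 0.0]
contact_force: [-0.6, 1.1, 5.7]
opening: 0.0345
grip_force: 13.0
orange [241 198  14  14  84] leftmost at z40: board x 10.6
```

```bash
python3 -m inch '[[[0,0,0],[0,0,0],87],[[0,0,0],[0,0,0],87],[[0,0,0],[0,0,0],87],[[0,0,0],[0,0,0],87],[[0,0,0],[0,0,0],87],[[0,0,0],[0,0,0],87],[[0,0,0],[0,0,0],87],[[0,0,0],[0,0,0],87],[[0,0,0],[0,0,0],87],[[0,0,0],[0,0,0],87]]' 13; python3 -m inch '[[[0,0,0],[0,0,0],30],[[0,0,0],[0,0,0],30],[[0,0,0],[0,0,0],30],[[0,0,0],[0,0,0],30],[[0,0,0],[0,0,0],30],[[0,0,0],[0,0,0],30],[[0,0,0],[0,0,0],30],[[0,0,0],[0,0,0],30],[[0,0,0],[0,0,0],30],[[0,0,0],[0,0,0],30]]' 13;python3 p.py 8; python3 m4.py 8 2>/dev/null | grep scene
```

```text
clock: 19.1
eef_pos: [0.5318, -0.1426, 0.1051]
orientation: [0.999, 0.044, 0.0, 0.0]
contact_force: [-0.3, -0.4, 0.3]
opening: 0.0869
grip_force: 0.0
clock: 20.1
eef_pos: [0.5326, -0.1426, 0.1059]
orientation: [0.999, 0.044, 0.001, 0.0]
contact_force: [0.3, 2.7, 5.2]
opening: 0.0343
grip_force: 13.0
orange [238 195  13  14  80] leftmost at z40: board x 42.1
```

```bash
python3 -m inch '[[[0,0,0],[0,0,0],87],[[0,0,0],[0,0,0],87],[[0,0,0],[0,0,0],87],[[0,0,0],[0,0,0],87],[[0,0,0],[0,0,0],87],[[0,0,0],[0,0,0],87],[[0,0,0],[0,0,0],87],[[0,0,0],[0,0,0],87],[[0,0,0],[0,0,0],87],[[0,0,0],[0,0,0],87]]' 15; python3 -m inch '[[[0,0,0],[0,0,0],30],[[0,0,0],[0,0,0],30],[[0,0,0],[0,0,0],30],[[0,0,0],[0,0,0],30],[[0,0,0],[0,0,0],30],[[0,0,0],[0,0,0],30],[[0,0,0],[0,0,0],30],[[0,0,0],[0,0,0],30],[[0,0,0],[0,0,0],30],[[0,0,0],[0,0,0],30]]' 15;python3 p.py 9
```

```text
clock: 21.15
eef_pos: [0.5318, -0.1426, 0.1051]
orientation: [0.999, 0.044, 0.0, 0.0]
contact_force: [0.2, 0.0, 0.3]
opening: 0.0868
grip_force: 0.0
clock: 22.15
eef_pos: [0.5326, -0.1418, 0.1063]
orientation: [0.999, 0.044, 0.001, -0.0]
contact_force: [-1.5, 3.6, 5.9]
opening: 0.0361
grip_force: 15.0
orange [237 194  13  15  80] leftmost at z40: board x 48.0
```

```bash
python3 -m inch '[[[0,0,0],[0,0,0],30],[[0,0,0],[0,0,0],30],[[0,0,0],[0,0,0],30],[[0,0,0],[0,0,0],30],[[0,0,0],[0,0,0],30]]' 16; python3 - <<'E'
from h import *
t=ctrl.grab_frame("top");s=ctrl.grab_frame("scene");np.save("pics/top10.npy",t);np.save("pics/scene10.npy",s)
a=s[165:235,210:290,::-1].copy();b=t[186:222,206:256,::-1]
cv2.imwrite("pics/c8.png",np.hstack([cv2.resize(a,(457,400),interpolation=3),cv2.copyMakeBorder(cv2.resize(b,(340,245),interpolation=3),0,155,0,0,0)]))
E
sed -i 's/(91,94,97)/(95,97,99)/;s/(65,68,71)/(71,73,75)/;s/(37,40,43)/(47,49,51)/' m4.py; python3 m4.py 10 2>/dev/null
```

```text
clock: 22.7
eef_pos: [0.5326, -0.1421, 0.1063]
orientation: [0.999, 0.044, 0.001, -0.0]
contact_force: [-0.3, 3.7, 6.5]
opening: 0.0351
grip_force: 16.0
top seat mark nan (0) ends -37.0 28.0 mid -4.5
top core mark nan (0) ends -34.3 38.8 mid 2.3
top cheek mark nan (0) ends -28.5 30.5 mid 1.0
top line mark -0.3 (20) ends -23.9 36.5 mid 6.3
scene seat mark 1.0 (22) ends -27.0 30.8 mid 1.9
scene core mark 0.3 (20) ends -28.5 34.4 mid 2.9
scene cheek mark 0.6 (56) ends -21.4 31.2 mid 4.9
scene line mark -3.4 (39) ends -26.4 38.4 mid 6.0
```

View pics/c8.png

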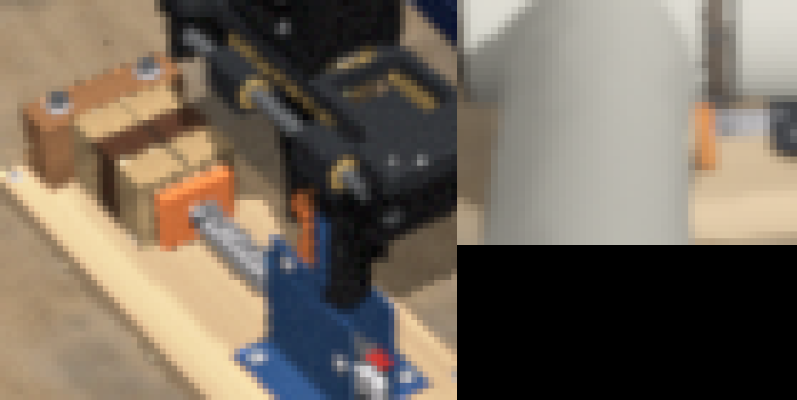

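The last view shows the pad flat on the cheek at (195,205) and the three layers closed up to the stop, dark one in the middle. The marks read 1.0, 0.3 and 0.6 mm. The trigger opening moves with grip force, so the pad's spring is carrying the load. Grip is held at 16 N, so I'm handing in.

```bash
python3 -c "
from rig import ctrl
o=ctrl.get_obs();print(o['clock'],o['opening'],o['grip_force'],o['contact_force']);print(ctrl.finish_job())"
```

```text
22.8 0.035727056844428236 16.00126154604368 [-1.23420371  3.92797463  5.55701822]
the job is handed in; nothing more can be done
None
```

I handed in the job at 22.8 s: the dark core stands between the two pale cheeks with all three marks within about 1 mm of the bed line, and after four squeezes the trigger is held at 16 N, pressing the pad on the layers at an estimated 12–15 N.

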